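# Clip the vent cover onto the hallway bin

### The job

Take the grey vent cover with the two rectangular windows (not the plain cover without windows), set it over the two white snap hooks on top of the grey bin's lid, and press it straight down until both hooks click back over its ends and it lies flat on its seat. Then let go of it.

Things in the scene. Friction and masses are not known exactly. Their poses are not given: they have to be found in the camera images.
- vent_cover: Loose grey plastic cover, 80 g, flat on the black base: (mm) plate 66 (x) by 130 (y) by 6 thick; solid grip block mid-top, 24 (x) by 36 (y), its top 46 above the underside. Two through windows 46 (x) by 25 (y) centred 42.5 either side along y, end bars 10 wide beyond. Same after a half turn. Origin: centre of underside, z up. The similar cover without windows does not fit.
- vent_seat (a point): Middle of the flat seat (mm) 80 (x) by 146 (y) on the fixed grey bin's lid, 194 above the base; z up. White snap hooks, 14 wide in x, stand at y = +-50, one per window; outward noses to 60, 8 to 11 above the seat, then ramps in to tips at 45, 31 high. Fully home the cover's origin is here, axes parallel or a half turn round, 2 play. Push straight down, about 10 N, up to 20 N if off centre.
- hook_left (a joint): Bend in rad of the springy hook at the seat's +y side, hinged 25 mm below the seat: 0 upright, grows as it is bent toward the middle, about 0.15 as the nose slips past the cover's end bar, at most 0.42; springs back to 0 by itself.
- hook_right (a joint): The same for the hook at the seat's -y side.

How it is judged:
By the outcome, as a careful person would: the job done as asked, in the order asked, and still so for the second after the job is handed in, with the robot touching nothing.
It also fails if it takes over 35 s, if anything falls off the work surface, if the arm or the gripper's body presses on something with over 40 N, if the wrist force passes 120 N, or if a joint passes its speed limit or range.

### The arm

A 6-joint arm with a two-finger parallel gripper is mounted at the origin on the work surface. World frame = base frame: x ahead of the robot, y to its left, z up, the work surface at z = 0. Lengths are in m, angles in rad, forces in N, time in s.
With the tool pointing down it reaches from about 0.35 to 0.975 m from the base axis. Payload 17.4 kg.
Tool frame: the origin (TCP) lies midway between the tips of the shut fingers; the grasp point (between the pads) lies 19 mm behind it; z points along the fingers, y is the line along which they close (so a half turn about z gives the same grasp; the last joint's range is limited). The gripper opens to 85 mm and grips with 20 to 120 N. Pads are 22 mm wide; open, the fingers measure 114 mm over their backs; the gripper's body (76 mm by 85 mm) begins 54 mm behind the grasp point. The pads swing forward as they close: fully open they stand 13 mm farther back than shut.
Start: joints at [1.279, 0.116, 1.442, -0, 1.584, -0.038], TCP at [0.169, 0.653, 0.231] pointing down, gripper open.
Joint ranges: [-2.83, 2.83], [-0.83, 2.19], [0.07, 2.5], [-1.14, 4.28], [0.01, 3], [-2.97, 2.97]. Speed limits (rad/s): [1.89, 1.89, 2.22, 3.14, 3.14, 3.14].

### API

Orientations are given as a unit quaternion [x, y, z, w].
In Python, from rig import manip gives the robot as it stands. The module is installed in compiled form; this text tells all that it offers.
- The arm moves only by the tool send_rows, never from a script. Its argument "rows" is one flat list of numbers, 7 for each row, row after row: the shift along the world's x, y, z in units of 25 mm (1.0 is 25 mm), then the turn, a rotation vector about the world's x, y, z in units of 6 degrees (1.0 is 6 degrees), then the finger opening in mm, from 0 to 85.4. In form: [dx, dy, dz, rx, ry, rz, claw, dx, dy, dz, rx, ry, rz, claw, ...]. A call has 1 to 20 rows; each row shifts and turns the commanded pose from where the row before left it; what a row does not reach is not made up. A row lasts 1/12 s, in which the tool goes at most 41.7 mm and 7.16 degrees, less where a joint would pass 70% of its speed; a pose out of reach is approached as far as the arm can. A call is refused whole if a number of a shift passes 1 or a number of a turn 1, either way. A call with a gripper value outside its range is refused whole. The fingers move at their own pace and stop on an object; "force" is the grip in N (left out, the last holds). Time passes only in rows, so rows that do not move let the fingers close. It gives the time, the measured TCP pose, the force, the opening and the grip force at its end, in the units of the state.
- manip.observe(): the state, without advancing time (a new reading comes with each control period).
- manip.get_image(name): name is "scene" or "top" or "wrist"; returns a dict with "img" (384x512x3 uint8, blue, green, red), "fx", "fy", "cx", "cy" (pixels), "dist" ([k1, k2, p1, p2, k3] as OpenCV has them; the pictures are not rectified), "camera_from_world" (4x4, takes a point from world to camera coordinates). Camera axes: x right, y down, z forward; pixel columns grow to the right and rows downward; lengths in m; the calibration is good to about 2 mm. A picture is of the moment at which its call begins. There is no depth.
- manip.hand_in(): hands the job in; it is judged then, once.
Trained networks look in the newest picture that a camera, given by its name, has taken for a name from the list of things; names that differ only in an ending like _2 or _b are one class to them, and where a whole thing is asked for, a point or a joint stands for the part that bears it (a point fixed in the world has none). Each returns a list of dicts, best first, with "conf" (0 to 1); they miss things now and then, are a little off and sometimes report something else, mostly with a low value. They report only what shows in the picture. A call takes as long as a camera call.
- manip.boxes_of(camera, thing): "rect" ([left, top, right, bottom] as shares, 0 to 1, of the picture: columns of its width, rows of its height, round what is visible of it).
- manip.tip_of(camera, thing): "xy" ([column, row] as shares, 0 to 1, of the picture: columns of its width, rows of its height: a listed point, or the origin of a listed thing).
The state is a dict: "time_s": time; "qpos": joint angles; "joint_vel": joint speeds; "effort": joint torques, N m; "ee_pos": TCP position; "tool_rot": TCP orientation; "wrist_force": force on the tool from outside, world axes, zero at the start; "ft_torque": the same for the moment, N m; "gripper_width": opening from 0.0 (shut) to 1.0 (fully open); "grip_force": force on a finger pad.
Only numpy, scipy, OpenCV 4.12 (cv2) and the standard library are available. Lean on these libraries where they do the work, as an engineer would, in place of code of your own. Each camera call takes 0.05 s, during which the arm holds its last target. There are 200 camera calls.

## Working session

There is one attempt and no reset: what is moved stays moved. The work goes in short steps, Python scripts to look and compute and a tool call to move; the robot and the scene stay as the last step left them, time stands still between calls to the robot, and variables do not carry over. Pictures are saved under pics/ and viewed, at most 10 in all, crops included, and the job is handed in when it is done.

Besides the shell and the picture viewer there is one more tool, called after "Request:" in YAML: its name, and indented under it one key for each argument. send_rows: Moves the arm, as the interface text tells. Its arguments: {"type":"object","properties":{"rows":{"type":"array","items":{"type":"number"}},"force":{"type":"number"}},"required":["rows"]}

```bash
mkdir -p pics; cat > h.py <<'E'
import numpy as np, cv2
from rig import manip
def ray(im,u,v):
    K=np.array([[im['fx'],0,im['cx']],[0,im['fy'],im['cy']],[0,0,1.]])
    p=cv2.undistortPoints(np.array([[[u,v]]],float),K,np.array(im['dist'],float))[0,0]
    T=np.array(im['camera_from_world']);R=T[:3,:3];t=T[:3,3]
    return -R.T@t, R.T@np.array([p[0],p[1],1])
def at_z(im,u,v,z):
    o,d=ray(im,u,v); return o+d*(z-o[2])/d[2]
def proj(im,P):
    K=np.array([[im['fx'],0,im['cx']],[0,im['fy'],im['cy']],[0,0,1.]])
    T=np.array(im['camera_from_world'])
    return cv2.projectPoints(np.array(P,float).reshape(-1,3),cv2.Rodrigues(T[:3,:3])[0],T[:3,3],K,np.array(im['dist'],float))[0][:,0]
E
python3 - <<'E'
from h import *
s=manip.observe();print(s)
ims=[]
for c in ['scene','top']:
    im=manip.get_image(c);ims.append(im['img']);cv2.imwrite(f'pics/{c}0.png',cv2.resize(im['img'],(800,600)))
    for t in ['vent_cover','vent_seat','hook_left','hook_right']:
        print(c,t)
        for f in (manip.boxes_of,manip.tip_of):
            for d in f(c,t)[:4]:
                print(d)
                if 'xy' in d:
                    z={'vent_cover':0.0,'vent_seat':.194}.get(t,.169)
                    print('   ',at_z(im,d['xy'][0]*512,d['xy'][1]*384,z))
E
```

```text
{'time_s': 0.0, 'qpos': array([ 1.27920487e+00,  1.16472239e-01,  1.44226777e+00, -7.14180003e-06,
        1.58398962e+00, -3.78303235e-02]), 'joint_vel': array([-0.00163672, -0.0009577 ,  0.00117121, -0.00062357, -0.00019192,
       -0.00243865]), 'effort': array([ 5.92854019e-03, -7.31922269e+01, -6.32525325e+01,  3.09515335e-04,
        5.96899597e-03,  2.69729225e-05]), 'ee_pos': array([0.16943216, 0.65319325, 0.23056989]), 'tool_rot': array([ 1.26540429e-01,  9.91961288e-01, -5.61376354e-04, -8.96905496e-05]), 'wrist_force': array([-0.02459307, -0.33754023,  0.04641456]), 'ft_torque': array([ 0.0225176 , -0.00685702, -0.01300756]), 'grip_force': 0.0, 'gripper_width': 0.9994856016306471}
scene vent_cover
{'rect': [0.2434, 0.5312, 0.3639, 0.6503], 'conf': 0.88}
{'xy': [0.3029, 0.5924], 'conf': 0.81}
    [ 0.64938052 -0.18873051  0.        ]
scene vent_seat
{'rect': [0.5654, 0.3909, 0.8598, 0.7596], 'conf': 0.86}
{'xy': [0.7207, 0.4896], 'conf': 0.84}
    [0.48276687 0.2139886  0.194     ]
scene hook_left
{'rect': [0.7645, 0.4688, 0.7826, 0.4977], 'conf': 0.39}Traceback (most recent call last):
  File "<stdin>", line 9, in <module>
ValueError: it knows: vent_cover, vent_seat
```

View pics/scene0.png

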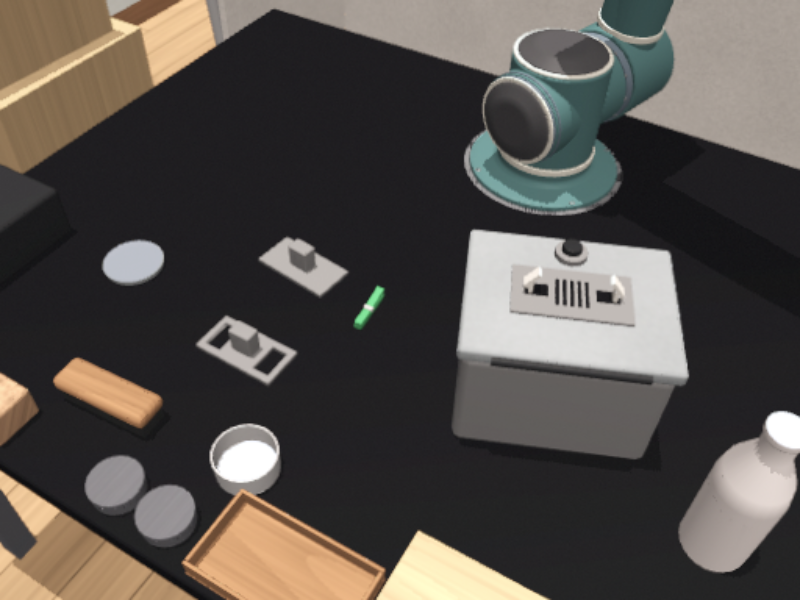

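The scene picture shows the windowed cover at about (245,350) of 800x600, and the network agrees. The plain cover is at (303,265), and the seat with its two white hooks is at (573,293). Next is the top camera.

```bash
python3 - <<'E'
from h import *
for c in ['top','scene']:
    im=manip.get_image(c);cv2.imwrite(f'pics/{c}1.png',cv2.resize(im['img'],(800,600),interpolation=cv2.INTER_CUBIC))
    np.save(c+'.npy',im,allow_pickle=True)
    for t in ['vent_cover','vent_seat']:
        print(c,t)
        for f in (manip.boxes_of,manip.tip_of):
            for d in f(c,t)[:4]:
                print(d)
                if 'xy' in d:
                    print('   ',at_z(im,d['xy'][0]*512,d['xy'][1]*384,0 if t=='vent_cover' else .194))
E
```

```text
top vent_cover
{'rect': [0.5643, 0.3862, 0.6607, 0.4526], 'conf': 0.97}
{'xy': [0.6107, 0.4154], 'conf': 0.76}
    [ 0.63985205 -0.19131545  0.        ]
top vent_seat
{'rect': [0.1061, 0.425, 0.4215, 0.7917], 'conf': 0.77}
{'xy': [0.2521, 0.6055], 'conf': 0.56}
    [0.47915762 0.21139061 0.194     ]
scene vent_cover
{'rect': [0.2447, 0.5346, 0.3658, 0.6466], 'conf': 0.96}
{'xy': [0.3037, 0.5865], 'conf': 0.94}
    [ 0.64369781 -0.19196935  0.        ]
scene vent_seat
{'rect': [0.565, 0.3883, 0.8605, 0.7604], 'conf': 0.61}
{'xy': [0.7189, 0.4898], 'conf': 0.89}
    [0.4838615  0.21255825 0.194     ]
```

View pics/top1.png

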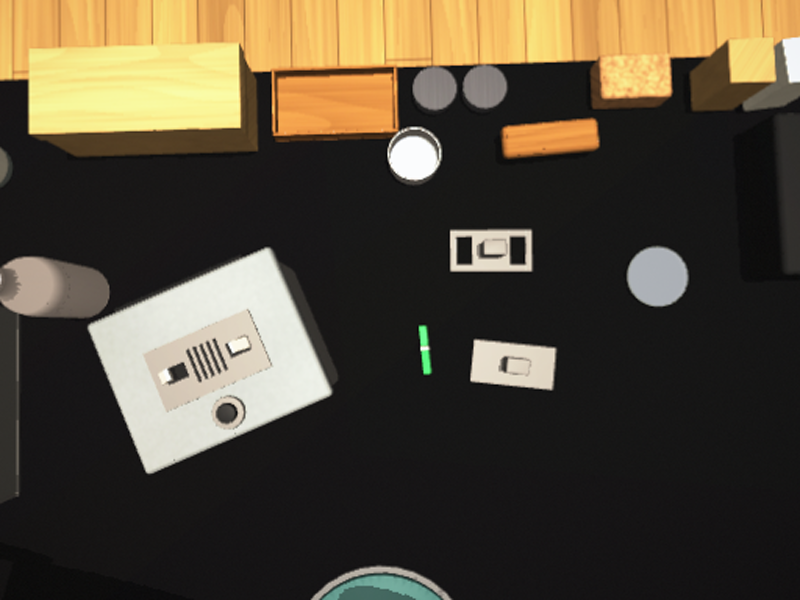

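The top view shows the windowed cover at about (491,250), nearly axis-parallel. The seat plate is at (208,360) and rotated, with the hooks at (172,375) and (238,345) and a knob beside it at (228,412). Next I fit the outlines.

```bash
cat > fit.py <<'E'
from h import *
from scipy.optimize import least_squares
top=np.load('top.npy',allow_pickle=True).item(); sc=np.load('scene.npy',allow_pickle=True).item()
def corners_w(x,y,a,hx,hy,z):
    c,s=np.cos(a),np.sin(a)
    return np.array([[x+c*u-s*v,y+s*u+c*v,z] for u,v in ((hx,hy),(-hx,hy),(-hx,-hy),(hx,-hy))])
E
python3 - <<'E'
from fit import *
# cover: blob of bright pixels in top view
g=cv2.cvtColor(top['img'],cv2.COLOR_BGR2GRAY)
x0,y0,x1,y1=270,138,358,182
m=np.zeros_like(g);m[y0:y1,x0:x1]=(g[y0:y1,x0:x1]>90)
cs,_=cv2.findContours(m,cv2.RETR_EXTERNAL,cv2.CHAIN_APPROX_NONE);c=max(cs,key=cv2.contourArea)[:,0]
P=np.array([at_z(top,u,v,.006)[:2] for u,v in c])
r=cv2.minAreaRect((P*1000).astype(np.float32));print('cover',r)
# seat: hsv stats
hsv=cv2.cvtColor(top['img'],cv2.COLOR_BGR2HSV)
for u,v in ((100,230),(160,205),(113,247),(80,210),(150,260)): print(u,v,top['img'][v,u],hsv[v,u])
a=cv2.resize(top['img'][185:285,80:190],(660,600),interpolation=cv2.INTER_CUBIC);cv2.imwrite('pics/seat_top.png',a)
b=cv2.resize(sc['img'][150:225,310:420],(800,545),interpolation=cv2.INTER_CUBIC);cv2.imwrite('pics/seat_scene.png',b)
E
```

```text
cover ((637.7510986328125, -193.58355712890625), (130.30963134765625, 65.54276275634766), 88.22138977050781)
100 230 [182 200 212] [ 18  36 212]
160 205 [196 215 225] [ 20  33 225]
113 247 [181 199 212] [ 17  37 212]
80 210 [213 223 223] [ 30  11 223]
150 260 [57 61 64] [17 28 64]
```

View pics/seat_top.png

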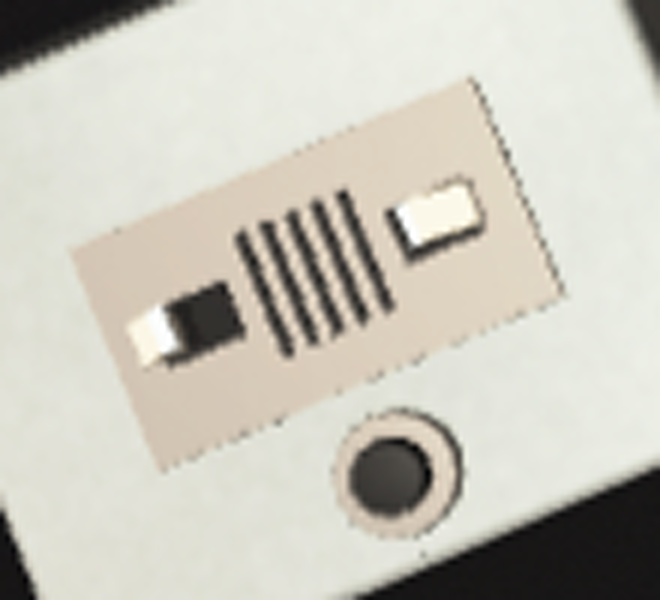

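View pics/seat_scene.png

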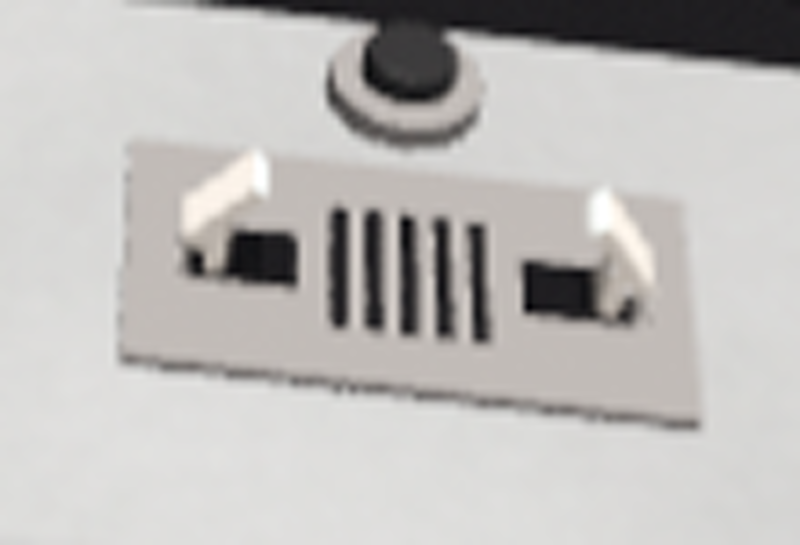

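Both crops show the seat plate's four corners clearly: top crop (470,78), (565,297), (163,471), (72,248); scene crop (127,142), (685,198), (700,428), (120,360). The hooks are upright.

```bash
python3 - <<'E'
from fit import *
T=np.array([(470,78),(565,297),(163,471),(72,248)])/6+[80,185]-.42
S=np.array([(127,142),(685,198),(700,428),(120,360)])/(800/110)+[310,150]-.43
for im,Q in ((top,T),(sc,S)):
    P=np.array([at_z(im,u,v,.194)[:2]*1000 for u,v in Q]).astype(np.float32)
    print(P.round(1).tolist(),cv2.minAreaRect(P),P.mean(0))
# cover in scene
g=cv2.cvtColor(sc['img'],cv2.COLOR_BGR2GRAY)
m=np.zeros_like(g);x0,y0,x1,y1=120,200,194,250
m[y0:y1,x0:x1]=g[y0:y1,x0:x1]>90
cs,_=cv2.findContours(m,cv2.RETR_EXTERNAL,cv2.CHAIN_APPROX_NONE);c=max(cs,key=cv2.contourArea)[:,0]
P=np.array([at_z(sc,u,v,.006)[:2] for u,v in c])*1000
print(cv2.minAreaRect(P.astype(np.float32)))
# block top in top view
g=cv2.cvtColor(top['img'],cv2.COLOR_BGR2GRAY)[150:170,300:330];print(g[::2,::1])
for z in (.006,.046):
    print(z,proj(top,[[.6378,-.1936,z]]), proj(top,corners_w(.6378,-.1936,np.deg2rad(-1.8),.012,.018,z)).round(1).tolist())
from scipy.spatial.transform import Rotation as R
s=manip.observe();print(s['time_s'],s['ee_pos'],R.from_quat(s['tool_rot']).as_matrix().round(3).tolist())
E
```

```text
[[547.0, 152.6999969482422], [473.5, 122.4000015258789], [420.1000061035156, 256.5], [494.3999938964844, 286.20001220703125]] ((483.96112060546875, 204.29287719726562), (79.99575805664062, 144.39395141601562), 21.73861312866211) [483.7499  204.46368]
[[476.70001220703125, 125.0], [419.1000061035156, 261.5], [496.79998779296875, 290.3999938964844], [550.5999755859375, 155.89999389648438]] ((485.8746643066406, 209.1170196533203), (82.82596588134766, 148.07481384277344), 22.667722702026367) [485.8045  208.19766]
((638.42919921875, -189.67813110351562), (133.54689025878906, 71.10621643066406), 88.61102294921875)
[[200 201 217 219 218 218 218 218 218 218 218 217 217 218 217 217 216 216
  216 216 216 215 216 216 215 215 199 195 195 194]
 [ 23  25 204 219 219 219 218 219 218 218 209 205 210 211 210 201 199 200
  199 199 199 199 201 202 213 216 101  24  23  24]
 [ 24  25 204 219 219 219 219 219 198 145 185 196 197 198 200 201 201 202
  202 202 203 203 204 177 210 216 101  23  23  24]
 [ 22  29 205 219 220 204 143  80  55  96 195 210 211 211 211 212 212 213
  212 212 212 212 211 186 167 209 1
[... 370 characters left out ...]
212 102  24  24  24]
 [ 24  29 167 217 221 221 150 106  78  72  71  72  71  72  71  73  72  71
   71 102 108 157 211 218 218 218 117  38  24  23]
 [ 24  29 168 216 221 221 221 221 221 221 220 220 220 220 220 220 220 220
  219 219 219 219 218 219 219 218 118  37  23  22]
 [ 45  48 169 217 222 222 221 221 221 221 221 220 220 221 220 220 220 220
  220 220 219 219 219 218 219 219 126  55  45  45]]
0.006 [[314.01767834 159.97088195]] [[306.8, 155.2], [306.8, 164.7], [321.3, 164.7], [321.2, 155.2]]
0.046 [[316.82830449 157.69703274]] [[309.3, 152.7], [309.3, 162.7], [324.4, 162.7], [324.3, 152.7]]
0.8 [0.16950374 0.65337845 0.23131375] [[-0.968, 0.251, 0.0], [0.251, 0.968, 0.0], [-0.0, 0.0, -1.0]]
```

Request:
send_rows:
  rows: [0, 0, 1, 0, 0, 0, 85, 0, 0, 1, 0, 0, 0, 85, 0, 0, 1, 0, 0, 0, 85, 0.55, -0.995, 0, 0, 0, -0.38, 85, 0.55, -0.995, 0, 0, 0, -0.38, 85, 0.55, -0.995, 0, 0, 0, -0.38, 85, 0.55, -0.995, 0, 0, 0, -0.38, 85, 0.55, -0.995, 0, 0, 0, -0.38, 85, 0.55, -0.995, 0, 0, 0, -0.38, 85, 0.55, -0.995, 0, 0, 0, -0.38, 85, 0.55, -0.995, 0, 0, 0, -0.38, 85, 0.55, -0.995, 0, 0, 0, -0.38, 85, 0.55, -0.995, 0, 0, 0, -0.38, 85, 0.55, -0.995, 0, 0, 0, -0.38, 85, 0.55, -0.995, 0, 0, 0, -0.38, 85, 0.55, -0.995, 0, 0, 0, -0.38, 85, 0.55, -0.995, 0, 0, 0, -0.38, 85, 0.55, -0.995, 0, 0, 0, -0.38, 85, 0.55, -0.995, 0, 0, 0, -0.38, 85, 0.55, -0.995, 0, 0, 0, -0.38, 85]

```text
time_s: 2.47
ee_pos: [0.4036, 0.2292, 0.3066]
tool_rot: [0.449, 0.893, 0.0, 0.0]
wrist_force: [-0.2, -0.0, 0.3]
gripper_width: 1.0
grip_force: 0.0
```

Request:
send_rows:
  rows: [0.55, -0.995, 0, 0, 0, -0.38, 85, 0.55, -0.995, 0, 0, 0, -0.38, 85, 0.55, -0.995, 0, 0, 0, -0.38, 85, 0.55, -0.995, 0, 0, 0, -0.38, 85, 0.55, -0.995, 0, 0, 0, -0.38, 85, 0.55, -0.995, 0, 0, 0, -0.38, 85, 0.55, -0.995, 0, 0, 0, -0.38, 85, 0.55, -0.995, 0, 0, 0, -0.38, 85, 0.55, -0.995, 0, 0, 0, -0.38, 85, 0.55, -0.995, 0, 0, 0, -0.38, 85, 0.55, -0.995, 0, 0, 0, -0.38, 85, 0.55, -0.995, 0, 0, 0, -0.38, 85, 0.55, -0.995, 0, 0, 0, -0.38, 85, 0.55, -0.995, 0, 0, 0, -0.38, 85, 0.55, -0.995, 0, 0, 0, -0.38, 85, 0.55, -0.995, 0, 0, 0, -0.38, 85, 0.55, -0.995, 0, 0, 0, -0.38, 85, 0, 0, -1, 0, 0, 0, 85, 0, 0, -1, 0, 0, 0, 85, 0, 0, 0, 0, 0, 0, 85]

```text
time_s: 4.13
ee_pos: [0.636, -0.1925, 0.2508]
tool_rot: [0.72, 0.694, -0.001, -0.003]
wrist_force: [-0.6, 0.6, -1.0]
gripper_width: 0.994
grip_force: 0.0
```

```bash
python3 - <<'E'
from h import *
im=manip.get_image('wrist');np.save('w1.npy',im,allow_pickle=True)
print(manip.observe()['ee_pos'],manip.observe()['tool_rot'])
g=cv2.cvtColor(im['img'],cv2.COLOR_BGR2GRAY)
print([ (d,at_z(im,d['xy'][0]*512,d['xy'][1]*384,0)) for d in manip.tip_of('wrist','vent_cover')])
print('boxes',manip.boxes_of('wrist','vent_cover'))
cv2.imwrite('pics/w1.png',im['img'])
for z in(.006,):
  m=(g>90).astype(np.uint8)
  cs,_=cv2.findContours(m,cv2.RETR_EXTERNAL,cv2.CHAIN_APPROX_NONE)
  for c in cs:
    if cv2.contourArea(c)<1500: continue
    P=np.array([at_z(im,u,v,z)[:2] for u,v in c[:,0]])*1000
    print(cv2.contourArea(c),cv2.boundingRect(c),cv2.minAreaRect(P.astype(np.float32)))
E
```

```text
[ 0.63625188 -0.19227495  0.25381386] [ 0.71978556  0.69419305 -0.00096189 -0.00195904]
[({'xy': [0.5107, 0.3951], 'conf': 0.77}, array([ 0.63794525, -0.19489807,  0.        ]))]
boxes [{'rect': [0.4553, 0.2461, 0.5678, 0.5281], 'conf': 0.92}]
2681.5 (202, 301, 67, 53) ((589.56005859375, -457.8251037597656), (98.2848129272461, 98.4829330444336), 88.5346450805664)
4284.0 (384, 167, 46, 115) ((825.7426147460938, -303.05517578125), (56.56251907348633, 167.24293518066406), 3.6765403747558594)
5165.0 (90, 125, 57, 105) ((456.44586181640625, -222.19140625), (133.46705627441406, 69.18012237548828), 82.6187973022461)
8346.0 (429, 102, 83, 240) ((926.8779296875, -342.687744140625), (127.52262878417969, 386.39849853515625), 13.455718040466309)
5930.5 (234, 96, 59, 108) ((640.4208984375, -194.11270141601562), (131.83396911621094, 69.23509979248047), 87.9794692993164)
2523.0 (463, 44, 49, 65) ((908.103515625, -110.86029815673828), (61.84062957763672, 74.07769012451172), 8.695916175842285)
7005.0 (360, 0, 152, 84) ((841.5564575195312, -71.76253509521484), (179.1228790283203, 89.5246810913086), 1.7669172286987305)
```

View pics/w1.png

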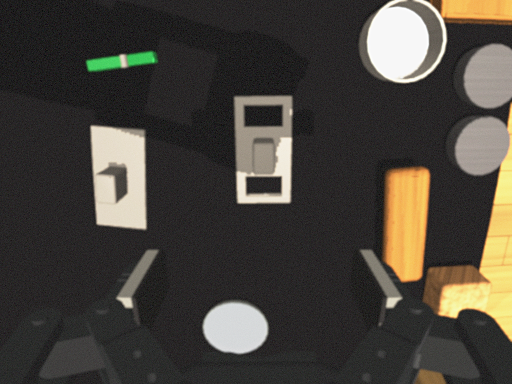

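The wrist picture shows the windowed cover at (263,150), in line with the fingers, with its pose near (0.638,-0.193). I'll descend and grip.

Request:
send_rows:
  rows: [0.08, 0, -1, 0, 0, 0, 85, 0, 0, -1, 0, 0, 0, 85, 0, 0, -1, 0, 0, 0, 85, 0, 0, -1, 0, 0, 0, 85, 0, 0, -1, 0, 0, 0, 85, 0, 0, -1, 0, 0, 0, 85, 0, 0, -1, 0, 0, 0, 85, 0, 0, -1, 0, 0, 0, 85, 0, 0, -1, 0, 0, 0, 85, 0, 0, -0.75, 0, 0, 0, 85, 0, 0, 0, 0, 0, 0, 85, 0, 0, 0, 0, 0, 0, 85, 0, 0, 0, 0, 0, 0, 85]

```text
time_s: 5.37
ee_pos: [0.6403, -0.1926, 0.0153]
tool_rot: [0.72, 0.694, 0.001, 0.001]
wrist_force: [0.2, -0.5, 0.2]
gripper_width: 0.996
grip_force: 0.0
```

Request:
send_rows:
  rows: [0, 0, 0, 0, 0, 0, 15, 0, 0, 0, 0, 0, 0, 15, 0, 0, 0, 0, 0, 0, 15, 0, 0, 0, 0, 0, 0, 15, 0, 0, 0, 0, 0, 0, 15, 0, 0, 0, 0, 0, 0, 15, 0, 0, 0, 0, 0, 0, 15, 0, 0, 0, 0, 0, 0, 15, 0, 0, 0, 0, 0, 0, 15, 0, 0, 0, 0, 0, 0, 15, 0, 0, 0, 0, 0, 0, 15, 0, 0, 0, 0, 0, 0, 15]
  force: 70

```text
time_s: 6.37
ee_pos: [0.6393, -0.1925, 0.0131]
tool_rot: [0.72, 0.694, 0.0, 0.0]
wrist_force: [-1.0, -0.3, 5.9]
gripper_width: 0.273
grip_force: 69.7
```

Request:
send_rows:
  rows: [0, 0, 0.5, 0, 0, 0, 15, 0, 0, 1, 0, 0, 0, 15, 0, 0, 1, 0, 0, 0, 15, 0, 0, 1, 0, 0, 0, 15, 0, 0, 1, 0, 0, 0, 15, 0, 0, 1, 0, 0, 0, 15, 0, 0, 1, 0, 0, 0, 15, 0, 0, 1, 0, 0, 0, 15, 0, 0, 1, 0, 0, 0, 15, 0, 0, 1, 0, 0, 0, 15, 0, 0, 1, 0, 0, 0, 15, 0, 0, 1, 0, 0, 0, 15]

```text
time_s: 7.37
ee_pos: [0.6385, -0.1922, 0.302]
tool_rot: [0.72, 0.694, 0.0, 0.0]
wrist_force: [-0.7, -0.1, -1.0]
gripper_width: 0.265
grip_force: 68.7
```

Request:
send_rows:
  rows: [-0.385, 0.995, 0, 0, 0, 0.253, 15, -0.385, 0.995, 0, 0, 0, 0.253, 15, -0.385, 0.995, 0, 0, 0, 0.253, 15, -0.385, 0.995, 0, 0, 0, 0.253, 15, -0.385, 0.995, 0, 0, 0, 0.253, 15, -0.385, 0.995, 0, 0, 0, 0.253, 15, -0.385, 0.995, 0, 0, 0, 0.253, 15, -0.385, 0.995, 0, 0, 0, 0.253, 15, -0.385, 0.995, 0, 0, 0, 0.253, 15, -0.385, 0.995, 0, 0, 0, 0.253, 15, -0.385, 0.995, 0, 0, 0, 0.253, 15, -0.385, 0.995, 0, 0, 0, 0.253, 15, -0.385, 0.995, 0, 0, 0, 0.253, 15, -0.385, 0.995, 0, 0, 0, 0.253, 15, -0.385, 0.995, 0, 0, 0, 0.253, 15, -0.385, 0.995, 0, 0, 0, 0.253, 15, 0, 0, 0, 0, 0, 0, 15, 0, 0, 0, 0, 0, 0, 15, 0, 0, 0, 0, 0, 0, 15, 0, 0, 0, 0, 0, 0, 15]

```text
time_s: 9.03
ee_pos: [0.4852, 0.2049, 0.3003]
tool_rot: [0.558, 0.83, -0.0, 0.0]
wrist_force: [-0.2, -0.4, -0.4]
gripper_width: 0.273
grip_force: 68.7
```

```bash
python3 - <<'E'
from h import *
s=manip.observe();print(s['ee_pos'],s['tool_rot'],s['gripper_width'],s['wrist_force'])
for c in('wrist','scene'):
    im=manip.get_image(c);np.save(c+'2.npy',im,allow_pickle=True)
    print(c,[ (d,at_z(im,d['xy'][0]*512,d['xy'][1]*384,.287)) for d in manip.tip_of(c,'vent_cover')])
    print([ (d,at_z(im,d['xy'][0]*512,d['xy'][1]*384,.194)) for d in manip.tip_of(c,'vent_seat')])
    cv2.imwrite(f'pics/{c}2.png',cv2.resize(im['img'],(800,600),interpolation=cv2.INTER_CUBIC) if c=='wrist' else cv2.resize(im['img'][130:250,290:450],(800,600),interpolation=cv2.INTER_CUBIC))
E
```

```text
[0.48516611 0.20494156 0.30028042] [ 5.57979738e-01  8.29854567e-01 -1.03160915e-05  9.63525622e-05] 0.2732116325593132 [-0.17138124 -0.41898072 -0.36598266]
wrist [({'xy': [0.4986, 0.6331], 'conf': 0.69}, array([0.4846105 , 0.20231367, 0.287     ]))]
[({'xy': [0.509, 0.4828], 'conf': 0.82}, array([0.48675077, 0.20585629, 0.194     ]))]
scene [({'xy': [0.7242, 0.3943], 'conf': 0.61}, array([0.49143723, 0.20184229, 0.287     ]))]
[({'xy': [0.7178, 0.4922], 'conf': 0.97}, array([0.48669582, 0.21250265, 0.194     ]))]
```

View pics/wrist2.png

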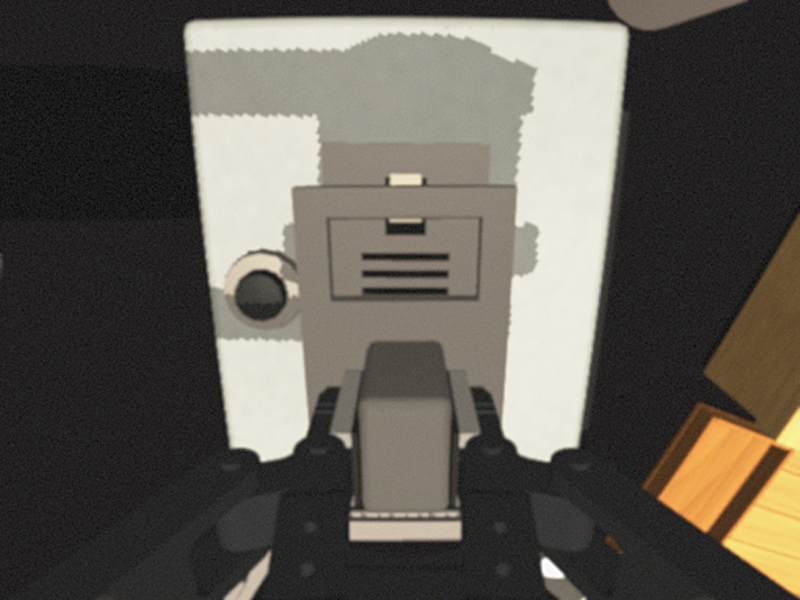

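View pics/scene2.png

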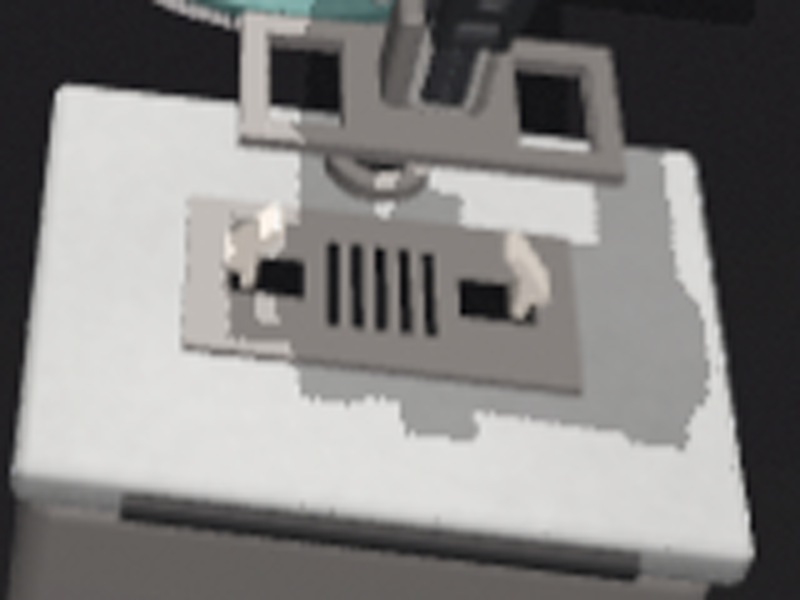

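The wrist view shows the cover's far corners at (294,187) and (516,186), and the seat's at (322,142) and (490,143). In the scene crop the cover hangs level above the hooks. Next I compute the relative offset from both.

```bash
python3 - <<'E'
from fit import *
w=np.load('wrist2.npy',allow_pickle=True).item();s=np.load('scene2.npy',allow_pickle=True).item()
W=lambda a:[ (p[0]*.64-.18,p[1]*.64-.18) for p in a]
S=lambda a:[ (p[0]/5+290-.4,p[1]/5+130-.4) for p in a]
def pts(im,q,z): return np.array([at_z(im,u,v,z)[:2]*1000 for u,v in q])
c=pts(w,W([(294,187),(516,186)]),.2932);t=pts(w,W([(322,142),(490,143)]),.194)
for n,p,half in(('cover',c,65),('seat',t,73)):
    d=p[1]-p[0];L=np.linalg.norm(d);u=d/L;n2=np.array([-u[1],u[0]])
    m=p.mean(0); a=np.degrees(np.arctan2(u[1],u[0]))
    print(n,'len',L,'mid',m,'ang',a,'centre',m-half*n2,m+half*n2)
# hook line / slits middle in x check
cs=pts(s,S([(240,146),(624,182)]),.2872)
st=pts(s,S([(183,347),(581,394)]),.194)
for n,p,half in(('cover',cs,33),('seat',st,40)):
    d=p[1]-p[0];L=np.linalg.norm(d);u=d/L;n2=np.array([-u[1],u[0]]);m=p.mean(0)
    print(n,L,np.degrees(np.arctan2(u[1],u[0])),m,m-half*n2,m+half*n2)
sa=pts(s,S([(187,198),(573,238),(581,394),(183,347)]),.194);print(cv2.minAreaRect(sa.astype(np.float32)))
E
```

```text
cover len 64.93022194866417 mid [461.37277605 264.53293606] ang 22.450792810863295 centre [486.19561553 204.45942576] [436.54993657 324.60644636]
seat len 79.52433910556623 mid [458.29116186 273.5012632 ] ang 21.868957506233304 centre [485.48256919 205.75447459] [431.09975452 341.24805181]
cover 130.23019503323044 113.35992252596941 [513.73100007 219.33687494] [544.02606266 232.42156762] [483.43593748 206.25218225]
seat 144.54394230961447 111.72063295907095 [523.53977476 223.17644396] [560.69974919 237.979697  ] [486.37980034 208.37319091]
((486.1300048828125, 209.56060791015625), (81.77869415283203, 148.89410400390625), 22.608570098876953)
```

Request:
send_rows:
  rows: [0.02, 0.06, -0.6, 0, 0, 0, 15, 0, 0, -0.6, 0, 0, 0, 15, 0, 0, -0.6, 0, 0, 0, 15, 0, 0, -0.4, 0, 0, 0, 15, 0, 0, -0.3, 0, 0, 0, 15, 0, 0, -0.2, 0, 0, 0, 15, 0, 0, -0.2, 0, 0, 0, 15, 0, 0, -0.2, 0, 0, 0, 15, 0, 0, 0, 0, 0, 0, 15, 0, 0, 0, 0, 0, 0, 15]
  force: 100

```text
time_s: 10.17
ee_pos: [0.4856, 0.2071, 0.2227]
tool_rot: [0.558, 0.83, 0.0, 0.0]
wrist_force: [0.1, -0.5, -0.4]
gripper_width: 0.264
grip_force: 99.9
```

```bash
python3 - <<'E'
from h import *
s=manip.observe();print(s['ee_pos'],s['wrist_force'],s['ft_torque'])
w=manip.get_image('wrist')['img'];c=manip.get_image('scene')['img'][130:250,290:450]
cv2.imwrite('pics/d3.png',np.hstack([cv2.resize(w,(400,300)),cv2.resize(c,(400,300),interpolation=cv2.INTER_CUBIC)]))
E
```

```text
[0.48558101 0.2070935  0.22274621] [ 0.13606538 -0.46547315 -0.3623089 ] [-0.12745886 -0.11932091  0.00628413]
```

View pics/d3.png

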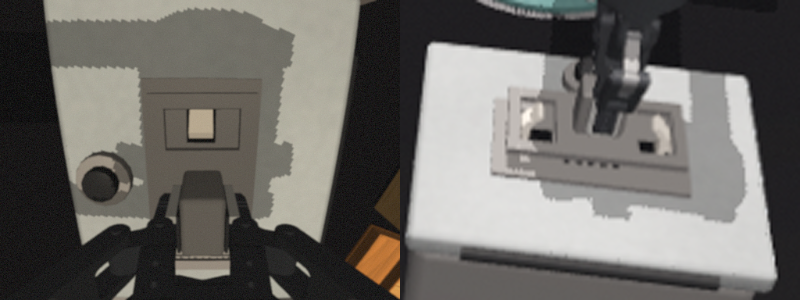

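Both hooks now stand inside the windows and the force is near zero. The wrist crop shows the far hook at (202,123), centred in its window. I'll press down.

Request:
send_rows:
  rows: [0, 0, -0.1, 0, 0, 0, 15, 0, 0, -0.1, 0, 0, 0, 15, 0, 0, -0.1, 0, 0, 0, 15, 0, 0, -0.1, 0, 0, 0, 15, 0, 0, 0, 0, 0, 0, 15]

```text
time_s: 10.68
ee_pos: [0.4853, 0.2071, 0.2118]
tool_rot: [0.558, 0.83, -0.0, -0.0]
wrist_force: [0.1, -0.9, -1.8]
gripper_width: 0.272
grip_force: 99.9
```

Request:
send_rows:
  rows: [0, 0, -0.1, 0, 0, 0, 15, 0, 0, -0.08, 0, 0, 0, 15, 0, 0, 0, 0, 0, 0, 15, 0, 0, 0, 0, 0, 0, 15]

```text
time_s: 11.02
ee_pos: [0.4854, 0.2071, 0.2078]
tool_rot: [0.558, 0.83, -0.0, -0.0]
wrist_force: [0.6, -0.7, -1.1]
gripper_width: 0.265
grip_force: 99.9
```

Request:
send_rows:
  rows: [0, 0, -0.05, 0, 0, 0, 15, 0, 0, -0.05, 0, 0, 0, 15, 0, 0, 0, 0, 0, 0, 15, 0, 0, 0, 0, 0, 0, 15]

```text
time_s: 11.35
ee_pos: [0.4856, 0.2072, 0.2071]
tool_rot: [0.558, 0.83, 0.001, 0.0]
wrist_force: [-5.4, -2.1, 11.6]
gripper_width: 0.263
grip_force: 101.5
```

```bash
python3 - <<'E'
from h import *
s=manip.observe();print(s['ee_pos'],s['wrist_force'],s['ft_torque'])
w=manip.get_image('wrist')['img'][60:260,130:390];c=manip.get_image('scene')['img'][145:220,310:410]
cv2.imwrite('pics/d4.png',np.hstack([cv2.resize(w,(390,300)),cv2.resize(c,(400,300),interpolation=cv2.INTER_CUBIC)]))
E
```

```text
[0.48559821 0.20718219 0.20712779] [-5.3899464  -2.11418173 11.57638961] [-0.43576164  1.02747734 -0.01049616]
```

View pics/d4.png

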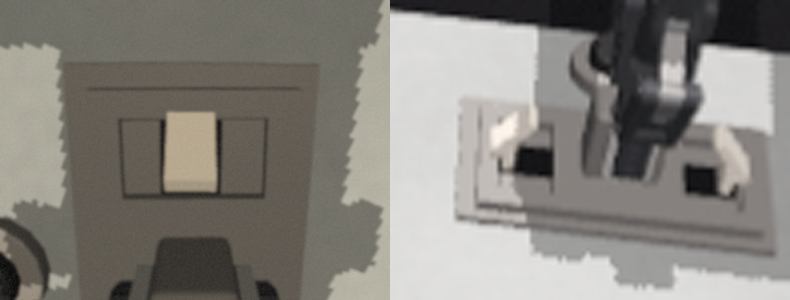

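Contact comes at exactly the expected seated height, and both hooks stand upright over the ends. I'll give one more light press, relax, release and retreat.

Request:
send_rows:
  rows: [0, 0, -0.04, 0, 0, 0, 15, 0, 0, 0, 0, 0, 0, 15, 0, 0, 0, 0, 0, 0, 15]

```text
time_s: 11.7
ee_pos: [0.4856, 0.2072, 0.2071]
tool_rot: [0.558, 0.83, 0.001, 0.001]
wrist_force: [-9.1, -3.7, 20.6]
gripper_width: 0.267
grip_force: 102.7
```

Request:
send_rows:
  rows: [0, 0, 0.06, 0, 0, 0, 15, 0, 0, 0, 0, 0, 0, 30, 0, 0, 0, 0, 0, 0, 45, 0, 0, 0, 0, 0, 0, 50, 0, 0, 0, 0, 0, 0, 50, 0, 0, 0, 0, 0, 0, 50, 0, 0, 0, 0, 0, 0, 50]

```text
time_s: 12.28
ee_pos: [0.4855, 0.2071, 0.2059]
tool_rot: [0.558, 0.83, -0.0, -0.0]
wrist_force: [0.5, -0.3, -0.2]
gripper_width: 0.585
grip_force: 0.0
```

Request:
send_rows:
  rows: [0, 0, 0.3, 0, 0, 0, 50, 0, 0, 0.6, 0, 0, 0, 50, 0, 0, 1, 0, 0, 0, 50, 0, 0, 1, 0, 0, 0, 50, 0, 0, 1, 0, 0, 0, 50, 0, 0, 1, 0, 0, 0, 50, 0, 0, 0, 0, 0, 0, 50, 0, 0, 0, 0, 0, 0, 50]

```text
time_s: 12.95
ee_pos: [0.4858, 0.2073, 0.3312]
tool_rot: [0.558, 0.83, 0.001, 0.001]
wrist_force: [0.3, 0.3, -0.5]
gripper_width: 0.586
grip_force: 0.0
```

```bash
python3 - <<'E'
from h import *
s=manip.observe();print(s['time_s'],s['ee_pos'],s['wrist_force'])
iw=manip.get_image('wrist');print([(d['conf'],at_z(iw,d['xy'][0]*512,d['xy'][1]*384,.194)) for t in('vent_cover','vent_seat') for d in manip.tip_of('wrist',t)])
w=iw['img'][40:300,100:400];c=manip.get_image('scene')['img'][145:220,310:410]
cv2.imwrite('pics/d5.png',np.hstack([cv2.resize(w,(400,346)),cv2.resize(c,(400,346),interpolation=cv2.INTER_CUBIC)]))
E
```

```text
12.95 [0.48578408 0.20725277 0.33124674] [ 0.27121629  0.30976563 -0.47714465]
[(0.95, array([0.48452512, 0.20563208, 0.194     ]))]
```

View pics/d5.png

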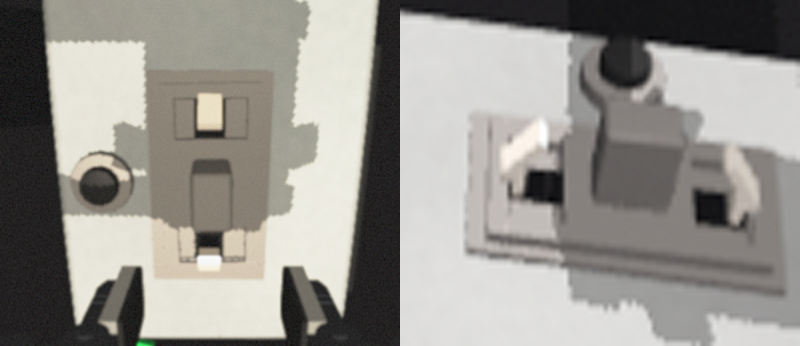

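The cover lies flat and centred on the seat. Both hooks stand upright over its end bars, at (209,112) and (208,262), and the gripper is clear of it.

```bash
python3 -c "
from rig import manip
print(manip.hand_in())"
```

```text
the job is handed in; nothing more can be done
None
```

The windowed vent cover is pressed flat onto the bin's seat with both hooks back over its ends, the gripper has let go and is clear, and the job was handed in at about 13 s.

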